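Stand and square the leaning weld plates in the corner stop

TASK

Three grey aluminium plates lean in a row against the tall backstop of the blue corner stop on the welding bench. Push their feet in so that all three stand upright, packed flat against the backstop, and push them sideways so that their ends are all up against the low blue side fence; leave them standing there. The copper plates in the yellow stop are not part of the job.

Things in the scene. Friction and masses are not known exactly. Their poses are not given: they have to be found in the camera images.
- blue_stop: Fixed: dark steel base plate (x -15 to 125, y -130 to 20 mm, top at z 8) with two blue walls, 12 mm thick, square to each other. Origin: on the bench under their inside corner, z up. Tall backstop: face is plane y = 0, plates on its -y side, x -12 to 80, top z 68. Low side fence: face is plane x = 0, plates on its +x side, y 0 to -84, top z 38. A yellow look-alike stands elsewhere.
- plate_a: Innermost of three bare grey aluminium plates: 70 mm wide (its x), 12 thick (y), 60 tall (z), 0.1-0.17 kg. Origin: centre of its underside. Starts leaning 22 degrees, top edge towards the backstop (stop's +y), foot out, origin 28 mm from the backstop face, its end 18 to 32 mm short of the fence. Done: stands upright, origin at stop x 35 mm, row filling stop y 0 to -36. Pushing the row takes about 2-10 N.
- plate_b: Middle one of three bare grey aluminium plates: 70 mm wide (its x), 12 thick (y), 60 tall (z), 0.1-0.17 kg. Origin: centre of its underside. Starts leaning 22 degrees, top edge towards the backstop (stop's +y), foot out, origin 41 mm from the backstop face, its end 18 to 32 mm short of the fence. Done: stands upright, origin at stop x 35 mm, row filling stop y 0 to -36. Pushing the row takes about 2-10 N.
- plate_c: Outermost of three bare grey aluminium plates: 70 mm wide (its x), 12 thick (y), 60 tall (z), 0.1-0.17 kg. Origin: centre of its underside. Starts leaning 22 degrees, top edge towards the backstop (stop's +y), foot out, origin 55 mm from the backstop face, its end 18 to 32 mm short of the fence. Done: stands upright, origin at stop x 35 mm, row filling stop y 0 to -36. Pushing the row takes about 2-10 N.
There are look-alikes about, which are no part of the job. What is shaped like the blue_stop but purple is not meant.

How it is judged:
At the end, for the whole second after the job is handed in: All three plates stand at rest on the blue stop's base plate, upright and parallel to the backstop within 10 degrees, each underside centre within 45 mm of the backstop face (a tight row puts the last at 30 mm) and each end within 12 mm of the side fence (angle between each of plate_a, plate_b, plate_c's own z axis and vertical below 0.175 rad and angle between the y axis of each of plate_a, plate_b, plate_c and the y axis of blue_stop, either way round below 0.175 rad and y of plate_a in the frame of blue_stop between -0.045 and 0 m and x of plate_a in the frame of blue_stop between 0.025 and 0.047 m and z of each of plate_a, plate_b, plate_c in the frame of blue_stop below 0.014 m and linear speed of each of plate_a, plate_b, plate_c below 0.02 m/s and angular speed of each of plate_a, plate_b, plate_c below 0.2 rad/s and y of plate_b in the frame of blue_stop between -0.045 and 0 m and x of plate_b in the frame of blue_stop between 0.025 and 0.047 m and y of plate_c in the frame of blue_stop between -0.045 and 0 m and x of plate_c in the frame of blue_stop between 0.025 and 0.047 m); the robot touches nothing.
It also fails if it takes over 45 s, if anything falls off the work surface, if the arm or the gripper's body presses on something with over 40 N, if the wrist force passes 120 N, or if a joint passes its speed limit or range.

ROBOT

A 7-joint arm with a two-finger parallel gripper is mounted at the origin on the work surface. World frame = base frame: x ahead of the robot, y to its left, z up, the work surface at z = 0. Lengths are in m, angles in rad, forces in N, time in s.
With the tool pointing down it reaches from about 0.425 to 0.875 m from the base axis. Payload 9.9 kg.
Tool frame: the origin (TCP) lies on the centre line of the jaws, within the pads' length; the fingertips stand 8 mm ahead of it and the grasp point (between the pads) lies 11 mm behind it; z points along the fingers, x is the direction in which the jaws open and shut, and the axes are right-handed (so a half turn about z gives the same grasp; the last joint's range is limited). The gripper opens to 85 mm and grips with 20 to 120 N. Pads are 22 mm wide; open, the fingers measure 114 mm over their backs; the gripper's body (76 mm by 85 mm) begins 54 mm behind the grasp point. The pads swing forward as they close: fully open they stand 13 mm farther back than shut.
Start: joints at [-1.341, 0.576, 0.025, 1.437, -0.015, 1.129, -0.057], TCP at [0.208, 0.642, 0.239] pointing down, gripper open.
Joint ranges: [-2.76, 2.76], [-0.34, 2.15], [-1.52, 1.57], [0.19, 2.46], [-1.09, 4.23], [0.17, 1.99], [-2.82, 2.82]. Speed limits (rad/s): [2.22, 2.22, 3.01, 3.01, 3.14, 3.14, 3.14].

INTERFACE

Orientations are given as a unit quaternion [w, x, y, z].
In Python, from plant import r gives the robot as it stands.
- The arm moves only by the shell command python3 -m inch 'ROWS' [FORCE]. ROWS is JSON, a list of rows, each a list of 7 numbers: the shift along the tool's x, y, z in mm, then the turn, a rotation vector about the tool's x, y, z in degrees, then the closure, from -1 (fully open) to 1 (shut), so that 0 is half open. In form: [[x, y, z, ax, ay, az, gripper], ...]. A call has 1 to 10 rows; each row is the pose to reach, as a shift and turn from the pose measured when the call began, along the tool's axes at that moment; what a row does not reach only later rows make up. A row lasts 1/12 s, in which the tool goes at most 41.7 mm and 7.16 degrees, less where a joint would pass 70% of its speed; a pose out of reach is approached as far as the arm can. A call with a gripper value outside its range is refused whole. The fingers move at their own pace and stop on an object; FORCE is the grip in N (left out, the last holds). Time passes only in rows, so rows that repeat a pose let the fingers close. It gives the time, the measured TCP pose, the force and the opening at its end, in the units of the state.
- r.state(): the state, without advancing time (a new reading comes with each control period).
- r.get_image(name): name is "side" or "top"; returns (picture, depth): 384x512x3 uint8, blue, green, red; 384x512 float32, m along the optical axis (not along the pixel's ray), 0 where there is no reading.
- r.camera_model(name): a dict with "vertical_fov" (degrees; the focal length in pixels is half the picture's height over the tangent of half this angle, whatever the lens; pixels are square), "cx", "cy" (the principal point, pixels), "D" ([k1, k2, p1, p2, k3] as OpenCV has them; the pictures are not rectified), "R" (3x3) and "t" (3): a world point X has camera coordinates R X + t. Camera axes: x right, y down, z forward; pixel columns grow to the right and rows downward; lengths in m; the calibration is good to about 2 mm. A picture is of the moment at which its call begins. camera_model takes no time and is no camera call.
- r.job_done(): hands the job in, once; it reports no verdict.
Trained networks look in the newest picture that a camera, given by its name, has taken for a name from the list of things; names that differ only in an ending like _2 or _b are one class to them, and where a whole thing is asked for, a point or a joint stands for the part that bears it (a point fixed in the world has none). Each returns a list of dicts, best first, with "conf" (0 to 1); they miss things now and then, are a little off and sometimes report something else, mostly with a low value. They report only what shows in the picture. A call takes as long as a camera call. They do not tell look-alikes from the thing itself.
- r.spot_in(camera, target): "at" ([column, row] in pixels, amid what is visible of it).
- r.landmark_of(camera, target): "at" ([column, row] in pixels: a listed point, or the origin of a listed thing).
The state is a dict: "clock": time; "q": joint angles; "qd": joint speeds; "effort": joint torques, N m; "eef_pos": TCP position; "eef_rot": TCP orientation; "ft_force": force on the tool from outside, world axes, zero at the start; "moment": the same for the moment, N m; "width": finger opening in m.
Only numpy, scipy, OpenCV 4.12 (cv2) and the standard library are available. Lean on these libraries where they do the work, as an engineer would, in place of code of your own. Each camera call takes 0.05 s, during which the arm holds its last target.

## Working session

There is one attempt and no reset: what is moved stays moved. The work goes in short steps, Python scripts to look and compute and a shell command to move; the robot and the scene stay as the last step left them, time stands still between calls to the robot, and variables do not carry over. Pictures are saved under pics/ and viewed, and the job is handed in when it is done.

```bash
ls; mkdir -p pics
python3 - <<'E'
from plant import r
import cv2
s=r.state();print(s)
for n in("side","top"):
    im,d=r.get_image(n);cv2.imwrite(f"pics/{n}0.png",im);import numpy as np;np.save(f"pics/{n}0.npy",d);print(r.camera_model(n))
E
```

```text
pics
{'clock': 0.0, 'q': array([-1.34083205,  0.57654218,  0.02486088,  1.43791047, -0.01499437,
        1.12898638, -0.05646441]), 'qd': array([-1.29412561e-03,  4.91992506e-04, -6.81171647e-04,  1.24163999e-03,
        2.65995920e-04,  1.48485166e-03, -9.67715003e-05]), 'effort': array([-2.35553907e-04, -7.65754294e+01,  2.25055620e+00, -2.85961765e+01,
        1.53805024e-02,  1.28016248e-02, -1.54273351e-05]), 'eef_pos': array([0.20820287, 0.64162841, 0.23843539]), 'eef_rot': array([ 5.28531112e-04,  8.08883573e-01,  5.87968261e-01, -6.40962561e-04]), 'ft_force': array([ 0.293491  ,  0.60456389, -0.3072609 ]), 'moment': array([ 0.02356261, -0.04642058, -0.00110599]), 'width': 0.08547727030562381}
{'vertical_fov': 50.2537771874478, 'cx': 258.98857479961896, 'cy': 189.32431934006823, 'D': array([-0.02694896,  0.        ,  0.        ,  0.        ,  0.        ]), 'R': array([[-0.98898738, -0.14747917, -0.01240416],
       [-0.10901431,  0.7825948 , -0.61291211],
       [ 0.1000992 , -0.60481011, -0.79005372]]), 't': array([0.44873226, 0.03040899, 0.84388225])}
{'vertical_fov': 50.42512947472922, 'cx': 256.9221756832184, 'cy': 198.1025463910543, 'D': array([0.01748066, 0.        , 0.        , 0.        , 0.        ]), 'R': array([[ 0.0069798 , -0.9999053 , -0.0118604 ],
       [-0.99206975, -0.00543565, -0.12557098],
       [ 0.12549462,  0.0126428 , -0.99201374]]), 't': array([0.04556962, 0.42552204, 0.82873316])}
```

View pics/side0.png

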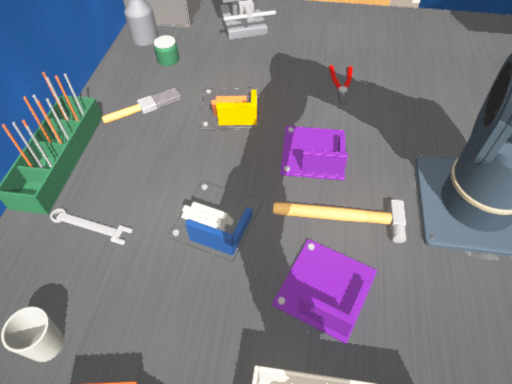

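View pics/top0.png

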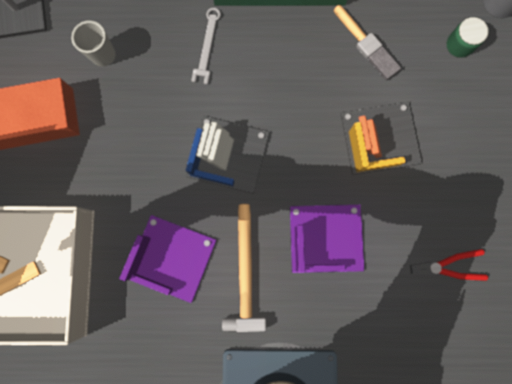

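```bash
cat > h.py <<'E'
import numpy as np,cv2
from plant import r
def cam(n):
    m=r.camera_model(n);f=192/np.tan(np.radians(m["vertical_fov"]/2))
    K=np.array([[f,0,m["cx"]],[0,f,m["cy"]],[0,0,1]]);return K,m["D"],np.array(m["R"]),np.array(m["t"])
def cloud(n,d):
    K,D,R,t=cam(n);v,u=np.mgrid[0:384,0:512]
    p=cv2.undistortPoints(np.stack([u,v],-1).reshape(-1,1,2).astype(float),K,D).reshape(384,512,2)
    X=np.concatenate([p*d[...,None],d[...,None]],-1)
    return (X-t)@R
def proj(n,X):
    K,D,R,t=cam(n);return cv2.projectPoints(np.asarray(X,float).reshape(-1,3),cv2.Rodrigues(R)[0],t,K,D)[0].reshape(-1,2)
E
python3 - <<'E'
from h import *
for n in("top","side"):
    im=cv2.imread(f"pics/{n}0.png");d=np.load(f"pics/{n}0.npy");P=cloud(n,d)
    h=cv2.cvtColor(im,cv2.COLOR_BGR2HSV)
    m=(h[...,0]>100)&(h[...,0]<122)&(h[...,1]>150)&(h[...,2]>60)&(d>0)
    box=np.zeros_like(m)
    if n=="top": box[110:200,175:285]=1
    else: box[175:260,160:275]=1
    m&=box;Q=P[m]
    print(n,m.sum())
    for lo,hi in((.06,.08),(.03,.045)):
        q=Q[(Q[:,2]>lo)&(Q[:,2]<hi)]
        if n and len(q)>10:
            print(lo,len(q),q.mean(0),cv2.minAreaRect(q[:,:2].astype(np.float32)*1000), np.histogram(q[:,2],8))
    a=(100,165) if n=="top" else (165,155)
    c=im[a[0]:a[0]+110,a[1]:a[1]+125];cv2.imwrite(f"pics/{n}0c.png",cv2.resize(c,None,fx=5,fy=5,interpolation=cv2.INTER_CUBIC))
E
```

```text
top 311
0.06 158 [0.51824081 0.17668573 0.06778116] ((518.9952392578125, 176.97506713867188), (9.473484992980957, 87.16444396972656), 78.44762420654297) (array([ 2,  0,  5, 27, 42, 44, 27, 11]), array([0.0621175 , 0.06323721, 0.06435691, 0.06547661, 0.06659631,
       0.06771601, 0.06883572, 0.06995542, 0.07107512]))
0.03 153 [0.46716281 0.13874873 0.03765144] ((467.37969970703125, 140.31787109375), (81.43878936767578, 8.78941822052002), 76.46009063720703) (array([ 2,  7, 15, 35, 50, 27, 16,  1]), array([0.0327875 , 0.03392998, 0.03507246, 0.03621494, 0.03735742,
       0.0384999 , 0.03964238, 0.04078486, 0.04192734]))
side 855
0.06 257 [0.52407507 0.17689271 0.06583731] ((518.8176879882812, 177.19314575195312), (10.894887924194336, 88.6630630493164), 75.76504516601562) (array([11, 21,  7, 20, 47, 63, 66, 22]), array([0.06018609, 0.06132353, 0.06246097, 0.06359841, 0.06473585,
       0.06587328, 0.06701072, 0.06814816, 0.0692856 ]))
0.03 252 [0.50214037 0.1684466  0.03719089] ((491.82080078125, 164.3216094970703), (124.44844055175781, 65.80595397949219), 33.343177795410156) (array([26, 19, 38, 68, 38, 17, 21, 25]), array([0.03006135, 0.03191311, 0.03376487, 0.03561663, 0.03746839,
       0.03932015, 0.04117191, 0.04302368, 0.04487544]))
```

Run:
```python
from h import *
for n in("top","side"):
    r.get_image(n)
    for t in ("blue_stop","plate_a"):
        print(n,t,r.spot_in(n,t),r.landmark_of(n,t))
print(r.state()["clock"])
```

```text
top blue_stop [{'at': [235.1, 162.4], 'conf': 0.95}, {'at': [168.3, 261.3], 'conf': 0.81}, {'at': [326.8, 234.6], 'conf': 0.79}] [{'at': [138.6, 272.8], 'conf': 0.91}, {'at': [194.1, 172.0], 'conf': 0.87}, {'at': [302.3, 261.7], 'conf': 0.69}, {'at': [226.6, 153.4], 'conf': 0.51}]
top plate_a [{'at': [221.1, 148.3], 'conf': 0.65}, {'at': [198.9, 143.0], 'conf': 0.57}, {'at': [210.3, 137.4], 'conf': 0.56}] [{'at': [214.9, 147.2], 'conf': 0.69}, {'at': [225.5, 156.1], 'conf': 0.69}, {'at': [222.8, 142.4], 'conf': 0.57}]
side blue_stop [{'at': [324.8, 290.4], 'conf': 0.84}, {'at': [218.1, 229.4], 'conf': 0.74}, {'at': [315.2, 156.3], 'conf': 0.68}] [{'at': [343.2, 328.8], 'conf': 0.82}, {'at': [336.9, 174.5], 'conf': 0.58}, {'at': [229.8, 250.6], 'conf': 0.56}]
side plate_a [{'at': [206.7, 217.4], 'conf': 0.74}, {'at': [202.1, 222.0], 'conf': 0.58}] [{'at': [214.1, 215.8], 'conf': 0.75}, {'at': [210.6, 220.6], 'conf': 0.65}, {'at': [211.8, 230.4], 'conf': 0.6}]
0.6
```

View pics/top0c.png

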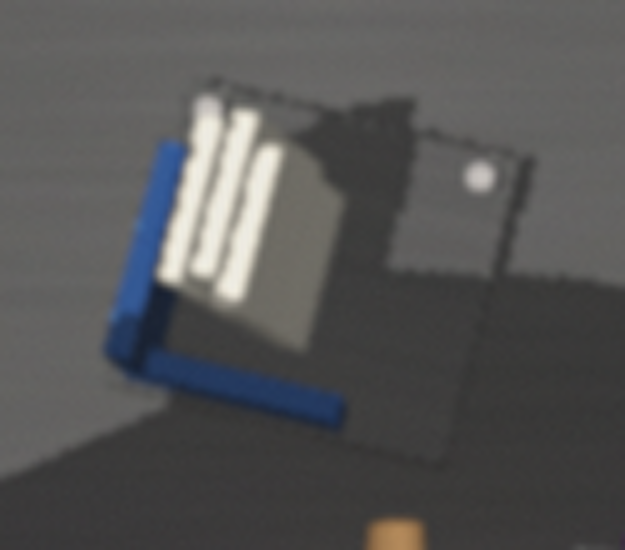

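View pics/side0c.png

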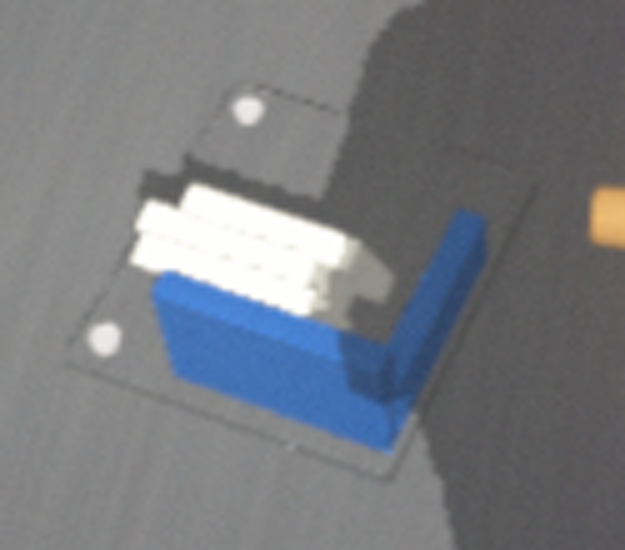

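```bash
cat >> h.py <<'E'
def T(p,P):  # stop->world
    x,y,a=p;c,s=np.cos(a),np.sin(a);P=np.asarray(P,float)
    return np.stack([x+c*P[...,0]-s*P[...,1],y+s*P[...,0]+c*P[...,1],P[...,2]],-1)
def Ti(p,P):
    x,y,a=p;c,s=np.cos(a),np.sin(a);P=np.asarray(P,float);u=P[...,0]-x;v=P[...,1]-y
    return np.stack([c*u+s*v,-s*u+c*v,P[...,2]],-1)
def box(x0,x1,y0,y1,z0,z1): return np.array([[x,y,z] for x in(x0,x1) for y in(y0,y1) for z in(z0,z1)])/1000
E
python3 - <<'E'
from h import *
from scipy.optimize import minimize
M={}
for n in("top","side"):
    im=cv2.imread(f"pics/{n}0.png");d=np.load(f"pics/{n}0.npy");P=cloud(n,d)
    h=cv2.cvtColor(im,cv2.COLOR_BGR2HSV)
    m=(h[...,0]>100)&(h[...,0]<125)&(h[...,1]>120)&(h[...,2]>30)
    b=np.zeros_like(m)
    if n=="top": b[110:200,175:285]=1
    else: b[175:260,160:275]=1
    M[n]=(m&b).astype(np.float32)
    if n=="top":
        Z=P[...,2];q=P[(d>0)]; s=(q[:,1]>0)&(q[:,0]>0.1)
        print("max z y>0",q[s][:,2].max(), q[s][q[s][:,2].argmax()])
W=[box(-12,80,0,12,8,68),box(-12,0,-84,0,8,38)]
def cost(v,names=("top","side")):
    p=(v[0]/1000,v[1]/1000,np.radians(v[2]));c=0
    for n in names:
        k=np.zeros((384*1,512),np.uint8)
        for w in W:
            hh=cv2.convexHull(proj(n,T(p,w)).astype(np.float32))
            cv2.fillConvexPoly(k,np.round(hh*16).astype(int),255,cv2.LINE_AA,4)
        k=cv2.GaussianBlur(k/255.,(0,0),1);c+=np.abs(k-cv2.GaussianBlur(M[n].astype(float),(0,0),1)).sum()
    return c
for names in(("top","side"),("top",),("side",)):
    o=minimize(cost,[481,180,-13.5],args=(names,),method="Nelder-Mead",options=dict(initial_simplex=[[481,180,-13.5],[488,180,-13.5],[481,187,-13.5],[481,180,-9]]))
    print(names,o.x,o.fun)
    if len(names)==2: p=(o.x[0]/1000,o.x[1]/1000,np.radians(o.x[2]));np.save("stop.npy",p)
# plates
for n in("top","side"):
    im=cv2.imread(f"pics/{n}0.png");d=np.load(f"pics/{n}0.npy");Q=Ti(p,cloud(n,d))*1000
    h=cv2.cvtColor(im,cv2.COLOR_BGR2HSV)
    s=(d>0)&(h[...,1]<60)&(Q[...,0]>2)&(Q[...,0]<125)&(Q[...,1]<-1)&(Q[...,1]>-80)
    t=s&(Q[...,2]>56)
    q=Q[t];print(n,len(q),q[:,2].max())
    for a in np.arange(-44,0,4):
        w=q[(q[:,1]>=a)&(q[:,1]<a+4)]
        if len(w): print(a,len(w),w[:,0].min().round(1),w[:,0].max().round(1),w[:,2].mean().round(1))
    q=Q[s&(Q[...,2]<30)&(Q[...,2]>14)&(Q[...,1]<-30)]
    if len(q): print("foot",np.percentile(q,[2,50,98],axis=0).round(1))
E
```

```text
max z y>0 0.0893128075898995 [0.14364405 0.41005337 0.08931281]
('top', 'side') [485.12254855 178.16761242 -12.95434269] 756.6901960784315
('top',) [481.34256562 177.1498946   -9.87354138] 452.38803963688014
('side',) [485.61181038 177.73331315 -15.2060145 ] 291.6863047183465
top 702 70.63287164964665
-44 19 20.2 85.3 57.2
-40 93 16.3 85.9 62.9
-36 61 16.1 85.2 66.8
-32 65 15.9 95.8 64.9
-28 86 16.4 97.5 63.4
-24 66 27.6 96.9 66.8
-20 63 28.0 96.9 65.5
-16 66 22.5 96.4 63.8
-12 75 22.6 92.2 66.0
-8 64 22.9 91.7 65.8
-4 44 22.6 91.5 64.8
foot [[ 15.7 -58.4  14.2]
 [ 50.4 -54.2  22.4]
 [ 96.2 -41.9  29.7]]
side 666 68.75806531263314
-44 1 17.6 17.6 59.3
-40 49 17.6 85.0 65.7
-36 83 17.6 85.5 64.5
-32 78 17.6 86.3 63.2
-28 43 17.9 96.9 65.2
-24 87 27.2 97.1 65.3
-20 82 28.1 98.3 63.7
-16 41 22.8 96.4 63.9
-12 81 22.5 92.7 65.6
-8 88 22.6 91.4 64.1
-4 33 22.8 92.0 63.6
foot [[ 17.  -55.6  15.2]
 [ 22.  -42.3  23. ]
 [ 28.3 -30.6  29.7]]
```

Run:
```python
from h import *
p=tuple(np.load("stop.npy"));n="top"
im=cv2.imread("pics/top0.png");d=np.load("pics/top0.npy");P=cloud(n,d);Q=Ti(p,P)*1000
h=cv2.cvtColor(im,cv2.COLOR_BGR2HSV)
s=(d>0)&(h[...,1]<60)&(Q[...,0]>20)&(Q[...,0]<82)&(Q[...,1]<-38)&(Q[...,1]>-80)&(Q[...,2]>18)&(Q[...,2]<55)
q=Q[s];A=np.c_[q[:,0],q[:,2],np.ones(len(q))]
k=np.linalg.lstsq(A,q[:,1],rcond=None)[0];print(len(q),"extra yaw deg",np.degrees(np.arctan(k[0])),"lean",np.degrees(np.arctan(k[1])),"y at z12.5",k@[50,12.5,1], (q[:,1]-A@k).std())
# wall faces: backstop top centreline & outer/back face from side
for n in("top","side"):
    im=cv2.imread(f"pics/{n}0.png");d=np.load(f"pics/{n}0.npy");Q=Ti(p,cloud(n,d))*1000
    h=cv2.cvtColor(im,cv2.COLOR_BGR2HSV)
    b=(d>0)&(h[...,0]>100)&(h[...,0]<125)&(h[...,1]>120)
    q=Q[b&(Q[...,2]>65)&(Q[...,2]<72)&(Q[...,0]>-5)&(Q[...,0]<75)&(abs(Q[...,1]-6)<9)]
    k=np.polyfit(q[:,0],q[:,1],1);print(n,"back dyaw",np.degrees(k[0]),"yc",np.polyval(k,35))
    q=Q[b&(Q[...,2]>35)&(Q[...,2]<42)&(Q[...,1]>-80)&(Q[...,1]<-10)&(abs(Q[...,0]+6)<9)]
    k=np.polyfit(q[:,1],q[:,0],1);print(n,"fence dyaw",-np.degrees(k[0]),"xc",np.polyval(k,-42))
    q=Q[b&(Q[...,2]>15)&(Q[...,2]<60)&(abs(Q[...,1]-12)<6)&(Q[...,0]>-5)&(Q[...,0]<75)]
    if len(q)>20: k=np.polyfit(q[:,0],q[:,1],1);print(n,"backside",len(q),np.degrees(k[0]),np.polyval(k,35))
```

```text
286 extra yaw deg -0.9252301165116209 lean 22.554733221992077 y at z12.5 -58.95466570253016 0.8074064004316148
top back dyaw 0.1843789126244279 yc 6.388687005224965
top fence dyaw -0.9609175694943765 xc -8.56009295984219
side back dyaw -0.6617454652632141 yc 6.220515238931692
side fence dyaw -0.2623179375048708 xc -8.081460647161524
side backside 441 -0.777191788251615 10.83764134037602
```

```bash
cat >> h.py <<'E'
from scipy.spatial.transform import Rotation as Ro
S=(.4832,.1786,np.radians(-13.5))
def goal(xyz,mode,tilt=0):
    """xyz mm in stop frame for the TCP. mode 1: jaws along stop x; 2: jaws along stop y. tilt deg leans body back (-y / +x)"""
    a=S[2];ex=np.array([np.cos(a),np.sin(a),0]);ey=np.array([-np.sin(a),np.cos(a),0]);z=np.array([0,0,-1.])
    t=np.radians(tilt)
    if mode==1: X=ex;Z=z*np.cos(t)+ey*np.sin(t)
    else: X=ey;Z=z*np.cos(t)-ex*np.sin(t)
    R=np.stack([X,np.cross(Z,X),Z],1)
    s=r.state();w,x,y,zz=s["eef_rot"];R0=Ro.from_quat([x,y,zz,w])
    d=R0.inv().apply(T(S,np.array(xyz)/1000)-s["eef_pos"])*1000
    rv=np.degrees((R0.inv()*Ro.from_matrix(R)).as_rotvec())
    print("row",d.round(1),rv.round(1))
def where():
    s=r.state();print(round(float(s["clock"]),2),"tcp stop",(Ti(S,s["eef_pos"])*1000).round(1),"F stop",Ti((0,0,S[2]),s["ft_force"]).round(1),"w",round(s["width"]*1000,1))
E
python3 -c "
from h import *
goal((57,-100,150),1,0)
goal((57,-100,150),1,10);where()"
```

```text
row [-451.2  469.1   89.3] [ 0.   0.  85.5]
row [-451.2  469.1   89.3] [ 8.1  7.5 85.3]
0.6 tcp stop [-375.5  386.5  239.3] F stop [-0.3 -0.   0.2] w 85.1
```

```bash
python3 -m inch '[[-225,235,30,0,0,43,0],[-225,235,30,0,0,43,0],[-225,235,30,0,0,43,0],[-225,235,30,0,0,43,0],[-225,235,30,0,0,43,0],[-451,469,60,0,0,85,0],[-451,469,60,0,0,85,0],[-451,469,60,0,0,85,0],[-451,469,60,0,0,85,0],[-451,469,60,0,0,85,0]]'; python3 -c "
from h import *
where();goal((57,-100,80),1,10)"
```

```text
clock: 1.43
eef_pos: [0.4049, 0.2746, 0.2013]
eef_rot: [-0.0, 1.0, 0.001, 0.0]
ft_force: [0.6, 0.1, -0.5]
width: 0.0429
1.43 tcp stop [-98.6  75.1 201.3] F stop [ 0.5  0.2 -0.5] w 42.9
row [110.1 206.8 121.2] [ 9.9  1.2 13.5]
```

```bash
python3 -m inch '[[110,207,40,10,1,13.5,0],[110,207,40,10,1,13.5,0],[110,207,40,10,1,13.5,0],[110,207,40,10,1,13.5,0],[110,207,40,10,1,13.5,0],[110,207,40,10,1,13.5,0],[110,207,121,10,1,13.5,0],[110,207,121,10,1,13.5,0],[110,207,121,10,1,13.5,0],[110,207,121,10,1,13.5,0]]'
python3 - <<'E'
from h import *
where();goal((57,-100,20),1,10)
for n in("top","side"):
    im,d=r.get_image(n);np.save(f"pics/{n}1.npy",d)
    c=im[90:220,165:305] if n=="top" else im[130:270,140:290]
    cv2.imwrite(f"pics/{n}1.png",cv2.resize(c,None,fx=4,fy=4,interpolation=cv2.INTER_CUBIC))
E
```

```text
clock: 2.27
eef_pos: [0.514, 0.0677, 0.0794]
eef_rot: [-0.087, 0.989, -0.117, 0.007]
ft_force: [-0.4, -0.3, 0.4]
width: 0.0427
2.27 tcp stop [  55.8 -100.7   79.4] F stop [-0.3 -0.4  0.4] w 42.7
row [ 1.6  9.7 58.6] [-0.   0.4 -0.1]
```

View pics/top1.png

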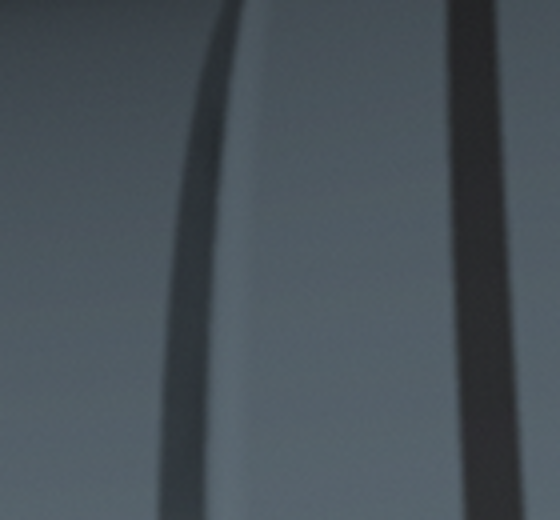

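View pics/side1.png

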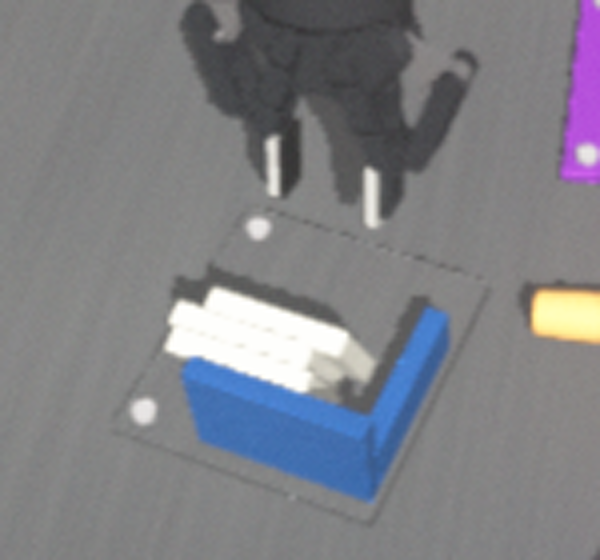

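Run:
```python
from h import *
d=np.load("pics/side1.npy");Q=Ti(S,cloud("side",d))*1000
s=(d>0)&(Q[...,2]>40)&(Q[...,1]<-62)&(Q[...,1]>-160)&(Q[...,0]>-20)&(Q[...,0]<140)
q=Q[s];print(len(q))
for z in range(40,170,10):
    w=q[(q[:,2]>=z)&(q[:,2]<z+10)]
    if len(w): print(z,len(w),w[:,0].min().round(),w[:,0].max().round(),"ymax",np.percentile(w[:,1],95).round(),"ymin",w[:,1].min().round())
```

```text
9333
70 18 30.0 78.0 ymax -91.0 ymin -112.0
80 75 22.0 90.0 ymax -90.0 ymin -114.0
90 86 22.0 91.0 ymax -92.0 ymin -116.0
100 93 22.0 90.0 ymax -94.0 ymin -118.0
110 68 9.0 100.0 ymax -95.0 ymin -118.0
120 230 3.0 110.0 ymax -96.0 ymin -123.0
130 152 -0.0 113.0 ymax -97.0 ymin -127.0
140 218 -3.0 115.0 ymax -95.0 ymin -127.0
150 203 -6.0 118.0 ymax -97.0 ymin -126.0
160 251 -10.0 123.0 ymax -98.0 ymin -128.0
```

```bash
python3 -m inch '[[1,10,60,0,0,0,0],[1,10,60,0,0,0,0],[1,10,60,0,0,0,0]]'
python3 - <<'E'
from h import *
where();goal((57,-75,18),1,10);goal((57,-47,18),1,10)
im,d=r.get_image("side")
c=im[130:270,140:290]
cv2.imwrite(f"pics/side2.png",cv2.resize(c,None,fx=4,fy=4,interpolation=cv2.INTER_CUBIC))
E
```

```text
clock: 2.62
eef_pos: [0.5169, 0.0694, 0.0208]
eef_rot: [-0.088, 0.989, -0.116, 0.009]
ft_force: [-1.0, 0.2, 0.6]
width: 0.0423
2.62 tcp stop [ 58.3 -98.3  20.8] F stop [-1.  -0.   0.6] w 42.3
row [ -1.3 -22.5   6.8] [-0.1  0.1  0.1]
row [ -1.2 -50.1  11.8] [-0.1  0.1  0.1]
```

View pics/side2.png

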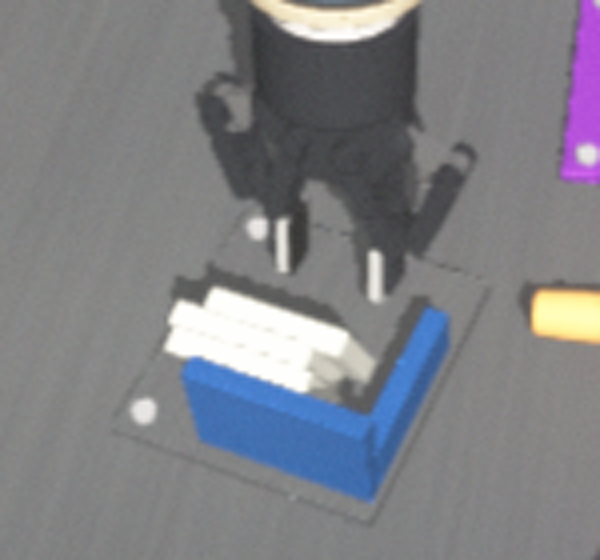

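```bash
python3 -m inch '[[-1,-12,5,0,0,0,0],[-1,-22,7,0,0,0,0],[-1,-26,8,0,0,0,0],[-1,-30,9,0,0,0,0],[-1,-34,9,0,0,0,0],[-1,-37,10,0,0,0,0],[-1,-37,10,0,0,0,0]]'
python3 - <<'E'
from h import *
where();goal((57,-47,18),1,10)
im,d=r.get_image("side")
c=im[130:270,140:290]
cv2.imwrite(f"pics/side3.png",cv2.resize(c,None,fx=4,fy=4,interpolation=cv2.INTER_CUBIC))
E
```

```text
clock: 3.25
eef_pos: [0.5258, 0.1067, 0.0194]
eef_rot: [-0.088, 0.989, -0.116, 0.01]
ft_force: [0.1, -1.8, 3.1]
width: 0.0426
3.25 tcp stop [ 58.2 -60.   19.4] F stop [ 0.5 -1.7  3.1] w 42.6
row [ -1.2 -12.5   3.7] [-0.2  0.   0.1]
```

View pics/side3.png

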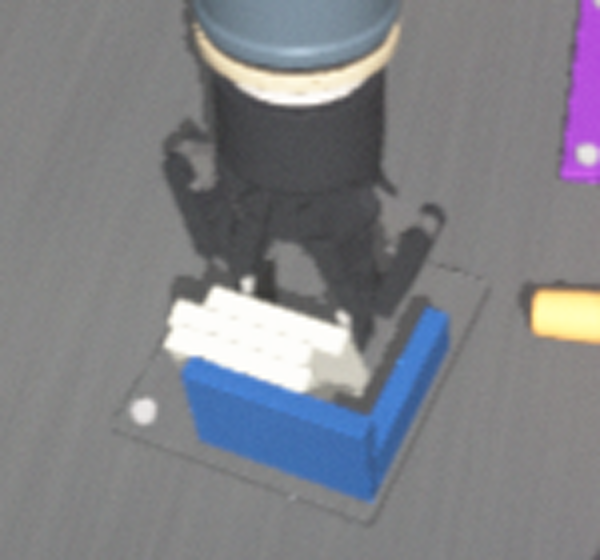

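```bash
python3 -m inch '[[-1,-3,1,0,0,0,0],[-1,-6,1,0,0,0,0],[-1,-9,2,0,0,0,0],[-1,-11,2,0,0,0,0],[-1,-13,2,0,0,0,0],[-1,-13,2,0,0,0,0]]'
python3 - <<'E'
from h import *
where();goal((57,-46,19),1,10)
im,d=r.get_image("side")
c=im[130:270,140:290]
cv2.imwrite(f"pics/side4.png",cv2.resize(c,None,fx=4,fy=4,interpolation=cv2.INTER_CUBIC))
E
```

```text
clock: 3.8
eef_pos: [0.5273, 0.12, 0.0194]
eef_rot: [-0.088, 0.989, -0.116, 0.01]
ft_force: [0.1, -1.0, -1.1]
width: 0.0428
3.8 tcp stop [ 56.6 -46.7  19.4] F stop [ 0.3 -0.9 -1.1] w 42.8
row [ 0.4 -0.6  0.5] [-0.2  0.1  0.1]
```

View pics/side4.png

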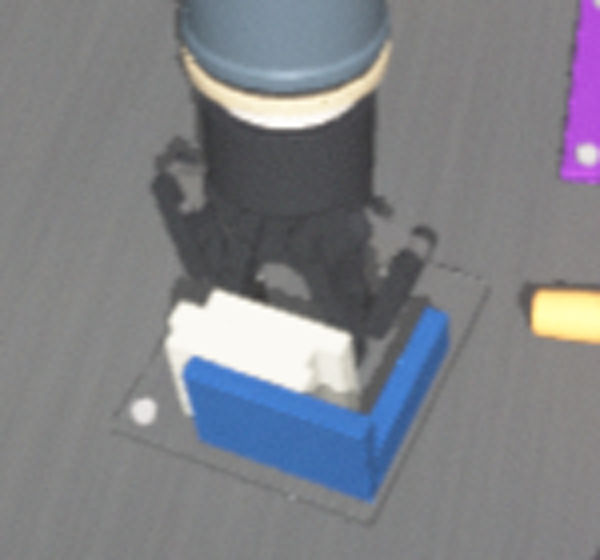

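```bash
python3 -m inch '[[0,-1,0,0,0,0,0],[0,-2,0,0,0,0,0],[0,-3,0.5,0,0,0,0],[0,-3,0.5,0,0,0,0]]'; python3 -c "
from h import *
where()"
```

```text
clock: 4.18
eef_pos: [0.5275, 0.1204, 0.0193]
eef_rot: [-0.087, 0.989, -0.117, 0.01]
ft_force: [-4.5, -10.2, 3.4]
width: 0.0426
4.18 tcp stop [ 56.6 -46.3  19.3] F stop [ -2.  -11.    3.4] w 42.6
```

```bash
python3 -m inch '[[0,3,0,0,0,0,0],[0,10,-2,0,0,0,0],[0,40,-10,0,0,0,0],[0,60,-60,0,0,0,0],[0,60,-100,0,0,0,0],[0,60,-140,0,0,0,0]]'
python3 - <<'E'
from h import *
where();goal((135,-18.5,120),2,0)
im,d=r.get_image("side");p=S
c=im[130:270,140:290]
cv2.imwrite(f"pics/side5.png",cv2.resize(c,None,fx=4,fy=4,interpolation=cv2.INTER_CUBIC))
Q=Ti(S,cloud("side",d))*1000
h=cv2.cvtColor(im,cv2.COLOR_BGR2HSV)
q=Q[(d>0)&(h[...,1]<60)&(Q[...,0]>2)&(Q[...,0]<125)&(Q[...,1]<-1)&(Q[...,1]>-50)&(Q[...,2]>60)&(Q[...,2]<74)]
for a in np.arange(-44,0,4):
        w=q[(q[:,1]>=a)&(q[:,1]<a+4)]
        if len(w): print(a,len(w),w[:,0].min().round(1),w[:,0].max().round(1),w[:,2].mean().round(1))
E
```

```text
clock: 4.68
eef_pos: [0.5074, 0.0385, 0.1398]
eef_rot: [-0.086, 0.989, -0.118, 0.009]
ft_force: [1.4, 0.8, -0.3]
width: 0.0429
4.68 tcp stop [  56.2 -130.5  139.8] F stop [ 1.1  1.1 -0.3] w 42.9
row [  78.6 -107.2   38.6] [ -8.   -7.7 -89.9]
-40 20 22.3 86.5 66.1
-36 66 18.5 86.6 66.4
-32 60 18.2 86.0 66.5
-28 83 16.6 97.2 66.3
-24 65 20.2 98.2 66.7
-20 71 28.5 99.1 66.7
-16 80 27.2 98.3 66.7
-12 67 24.1 94.5 66.6
-8 69 23.6 94.3 66.8
-4 64 23.7 94.2 66.5
```

View pics/side5.png

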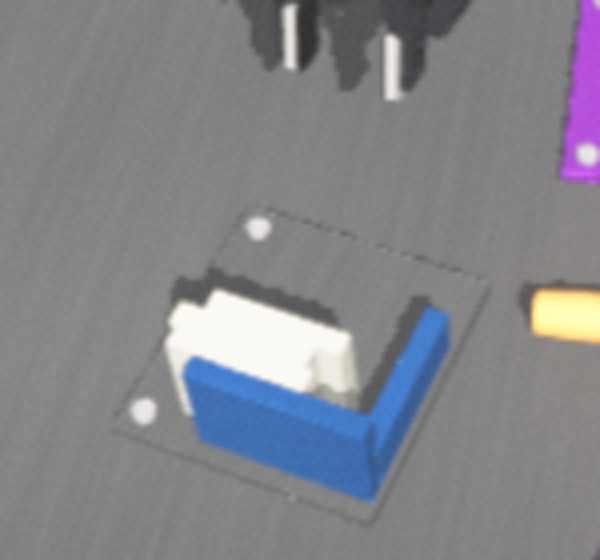

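```bash
python3 -c "
from h import *
goal((150,-19.5,120),2,25)"
```

```text
row [  89.5 -105.4   47. ] [ 11.9 -27.6 -86.2]
```

```bash
python3 -m inch '[[30,-35,10,4,-9,-29,1],[30,-35,10,4,-9,-29,1],[60,-70,30,8,-18,-57,1],[60,-70,30,8,-18,-57,1],[60,-70,30,8,-18,-57,1],[60,-70,30,8,-18,-57,1],[89,-105,47,12,-27.5,-86,1],[89,-105,47,12,-27.5,-86,1],[89,-105,47,12,-27.5,-86,1],[89,-105,47,12,-27.5,-86,1]]'
python3 - <<'E'
from h import *
where();goal((135,-19.5,90),2,25)
E
```

```text
clock: 5.57
eef_pos: [0.6242, 0.1247, 0.1194]
eef_rot: [-0.161, 0.86, 0.471, -0.107]
ft_force: [-0.4, -1.3, -0.4]
width: -0.0001
5.57 tcp stop [149.7 -19.4 119.4] F stop [-0.1 -1.4 -0.4] w -0.1
row [-3.8 -1.7 32.6] [  2.4  -5.9 -17.9]
```

```bash
python3 -m inch '[[-4,-2,5,2.4,-6,-18,1],[-4,-2,20,2.4,-6,-18,1],[-4,-2,33,2.4,-6,-18,1],[-4,-2,33,2.4,-6,-18,1]]'
python3 - <<'E'
from h import *
where();goal((125,-19.5,35),2,25)
im,d=r.get_image("side");np.save("pics/side6.npy",d)
c=im[110:270,120:290]
cv2.imwrite(f"pics/side6.png",cv2.resize(c,None,fx=4,fy=3.7,interpolation=cv2.INTER_CUBIC))
Q=Ti(S,cloud("side",d))*1000
t=np.radians(25);z=(Q-Ti(S,r.state()["eef_pos"])*1000)
al=-(z[...,0]*-np.sin(t)+z[...,2]*-np.cos(t)); la=z[...,0]*-np.cos(t)+z[...,2]*np.sin(t)
s=(d>0)&(Q[...,2]>72)&(np.abs(la)<60)&(np.abs(z[...,1])<80)
for a in range(-15,100,10):
    w=s&(al>=a)&(al<a+10)
    if w.sum(): print(a,w.sum(),"y off",z[...,1][w].min().round(),z[...,1][w].max().round(),"toward fence",la[w].max().round(),la[w].min().round())
E
```

```text
clock: 5.9
eef_pos: [0.6077, 0.1301, 0.0872]
eef_rot: [-0.171, 0.763, 0.608, -0.136]
ft_force: [-0.8, 0.6, 0.1]
width: 0.0
5.9 tcp stop [132.3 -18.1  87.2] F stop [-0.9  0.4  0.1] w 0.0
row [-1.4 15.6 50.4] [-0.3  0.2  0.5]
-15 18 y off -7.0 6.0 toward fence 13.0 3.0
-5 71 y off -15.0 13.0 toward fence 14.0 -6.0
5 78 y off -15.0 14.0 toward fence 13.0 -7.0
15 81 y off -14.0 13.0 toward fence 14.0 -4.0
25 79 y off -29.0 28.0 toward fence 16.0 -7.0
35 199 y off -37.0 36.0 toward fence 17.0 -12.0
45 191 y off -44.0 44.0 toward fence 18.0 -17.0
55 240 y off -52.0 53.0 toward fence 19.0 -16.0
65 248 y off -61.0 59.0 toward fence 20.0 -7.0
75 387 y off -62.0 61.0 toward fence 22.0 -11.0
85 286 y off -51.0 51.0 toward fence 22.0 -5.0
95 286 y off -41.0 42.0 toward fence 21.0 -7.0
```

View pics/side6.png

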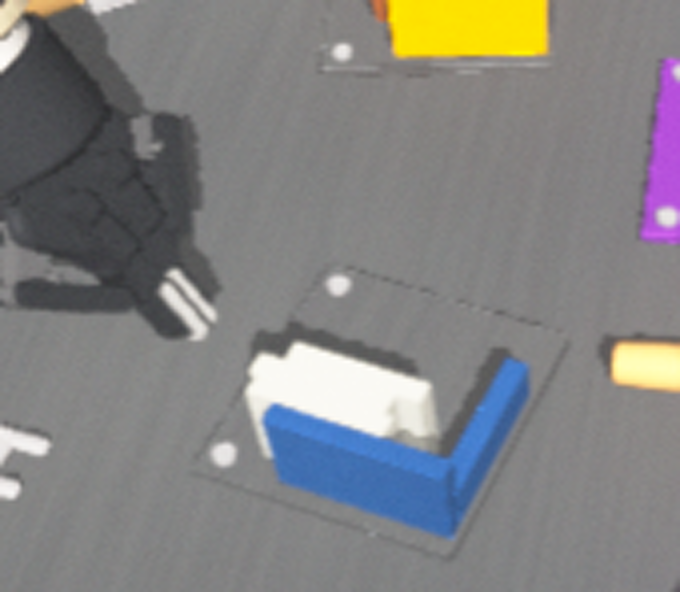

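```bash
python3 -m inch '[[-1.5,14,20,0,0,0.5,1],[-1.5,17,54,0,0,0.5,1],[-1.5,17,54,0,0,0.5,1],[-1.5,17,54,0,0,0.5,1]]'
python3 - <<'E'
from h import *
where();goal((110,-19.5,32),2,25);goal((88,-19.5,32),2,25)
im,d=r.get_image("side");np.save("pics/side6.npy",d)
c=im[130:270,140:290]
cv2.imwrite(f"pics/side7.png",cv2.resize(c,None,fx=4,fy=4,interpolation=cv2.INTER_CUBIC))
E
```

```text
clock: 6.28
eef_pos: [0.6001, 0.1291, 0.0326]
eef_rot: [-0.17, 0.769, 0.601, -0.137]
ft_force: [0.4, -0.3, 0.0]
width: -0.0001
6.28 tcp stop [125.2 -20.8  32.6] F stop [ 0.5 -0.2  0. ] w -0.1
row [  1.2 -13.5   7.1] [-0.3  0.1 -0.5]
row [  1.1 -33.4  16.5] [-0.3  0.1 -0.5]
```

View pics/side7.png

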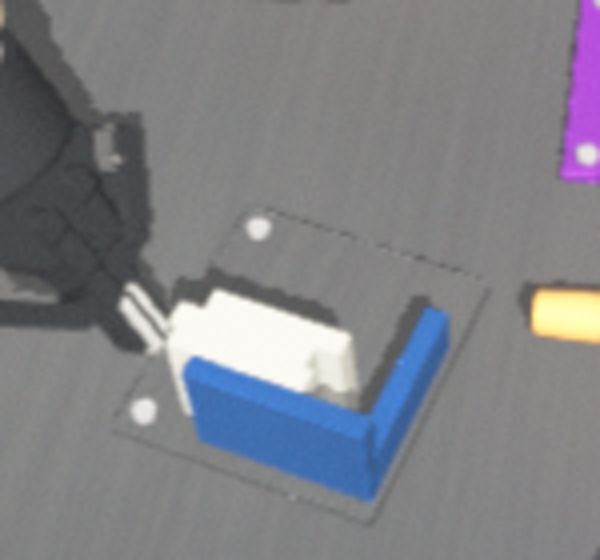

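```bash
python3 -m inch '[[1,-6,3,0,0,0,1],[1,-10,5,0,0,0,1],[1,-13,6.5,0,0,0,1],[1,-16,8,0,0,0,1],[1,-19,9.5,0,0,0,1],[1,-22,11,0,0,0,1],[1,-24,12,0,0,0,1],[1,-26,13,0,0,0,1],[1,-26,13,0,0,0,1]]'
python3 - <<'E'
from h import *
where();goal((88,-19.5,32),2,25)
im,d=r.get_image("side");np.save("pics/side6.npy",d)
c=im[130:270,140:290]
cv2.imwrite(f"pics/side8.png",cv2.resize(c,None,fx=4,fy=4,interpolation=cv2.INTER_CUBIC))
E
```

```text
clock: 7.08
eef_pos: [0.5735, 0.1373, 0.0333]
eef_rot: [-0.17, 0.769, 0.601, -0.136]
ft_force: [1.3, 0.3, 1.1]
width: -0.0
7.08 tcp stop [ 97.5 -19.1  33.3] F stop [1.2 0.6 1.1] w -0.0
row [-0.5 -8.   5.2] [-0.1  0.1 -0.4]
```

View pics/side8.png

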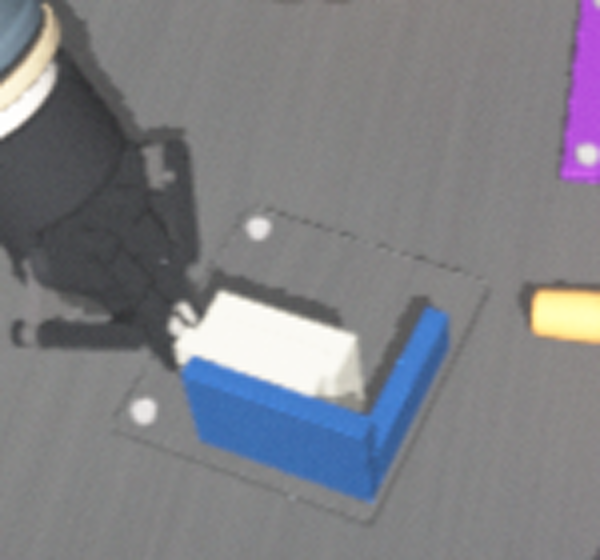

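Row is moving together. Continue in small steps.

```bash
python3 -m inch '[[0,-3,2,0,0,0,1],[0,-5.5,3,0,0,0,1],[0,-8,4.5,0,0,0,1],[0,-8,4.5,0,0,0,1]]'
python3 - <<'E'
from h import *
where();goal((82,-19.5,32),2,25)
im,d=r.get_image("side");np.save("pics/side6.npy",d)
c=im[130:270,140:290]
cv2.imwrite(f"pics/side9.png",cv2.resize(c,None,fx=4,fy=4,interpolation=cv2.INTER_CUBIC))
E
```

```text
clock: 7.47
eef_pos: [0.5638, 0.1397, 0.0325]
eef_rot: [-0.17, 0.769, 0.601, -0.136]
ft_force: [0.6, 0.2, 0.4]
width: 0.0001
7.47 tcp stop [ 87.5 -19.1  32.5] F stop [0.5 0.3 0.4] w 0.1
row [-0.5 -4.7  2.8] [-0.1  0.1 -0.4]
```

View pics/side9.png

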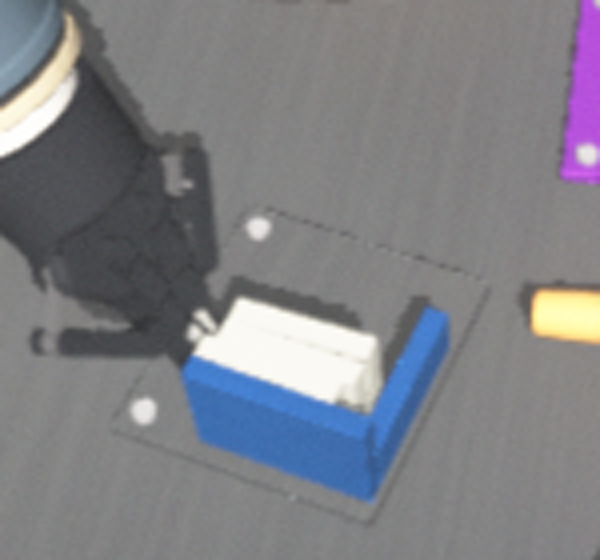

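```bash
python3 -m inch '[[0,-1.5,1,0,0,0,1],[0,-3,1.5,0,0,0,1],[0,-4.5,2.5,0,0,0,1],[0,-4.5,2.5,0,0,0,1]]'
python3 - <<'E'
from h import *
where();goal((80,-19.5,32),2,25)
im,d=r.get_image("side");np.save("pics/side6.npy",d)
c=im[160:270,150:290]
cv2.imwrite(f"pics/side10.png",cv2.resize(c,None,fx=5,fy=5,interpolation=cv2.INTER_CUBIC))
Q=Ti(S,cloud("side",d))*1000
h=cv2.cvtColor(im,cv2.COLOR_BGR2HSV)
q=Q[(d>0)&(h[...,1]<60)&(h[...,2]>140)&(Q[...,0]>-5)&(Q[...,0]<125)&(Q[...,1]<-1)&(Q[...,1]>-60)&(Q[...,2]>60)&(Q[...,2]<74)]
for a in np.arange(-52,0,4):
        w=q[(q[:,1]>=a)&(q[:,1]<a+4)]
        if len(w): print(a,len(w),w[:,0].min().round(1),w[:,0].max().round(1),w[:,2].mean().round(1))
E
```

```text
clock: 7.85
eef_pos: [0.5599, 0.1406, 0.0323]
eef_rot: [-0.169, 0.769, 0.601, -0.135]
ft_force: [4.7, -0.8, 0.9]
width: -0.0
7.85 tcp stop [ 83.5 -19.1  32.3] F stop [4.8 0.3 0.9] w -0.0
row [-0.5 -3.   1.7] [-0.   0.1 -0.5]
-44 1 13.8 13.8 64.6
-40 45 2.0 69.5 66.3
-36 71 1.8 70.5 66.6
-32 71 2.0 70.3 66.3
-28 63 1.7 87.7 65.5
-24 71 1.7 88.2 66.1
-20 67 1.8 85.3 66.9
-16 83 1.9 84.4 66.8
-12 72 2.4 83.9 66.6
-8 76 4.8 73.4 66.8
-4 55 5.5 75.7 66.5
```

View pics/side10.png

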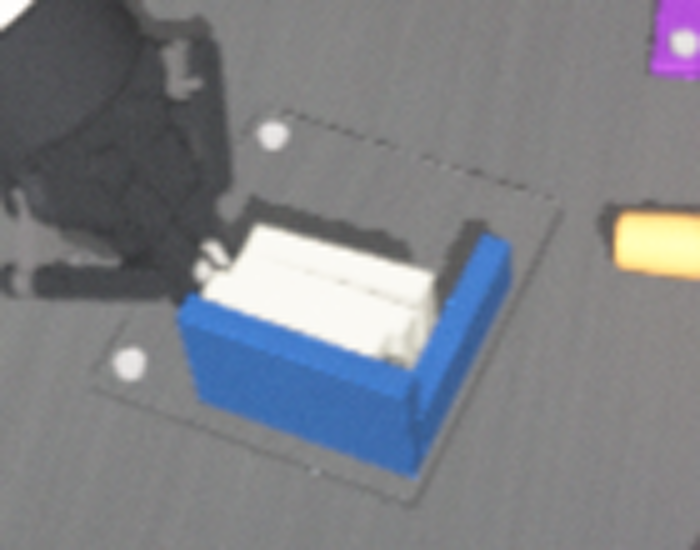

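```bash
python3 -m inch '[[0,6,-3,0,0,0,1],[0,6,-3,0,0,-7,1],[0,6,-3,0,0,-14,1],[0,2,-1,0,0,-14,1],[0,-1,0,0,0,-14,1],[0,-3,1,0,0,-14,1],[0,-3,1,0,0,-14,1]]'
python3 - <<'E'
from h import *
where()
im,d=r.get_image("side");np.save("pics/side6.npy",d)
c=im[160:270,150:290]
cv2.imwrite(f"pics/side11.png",cv2.resize(c,None,fx=5,fy=5,interpolation=cv2.INTER_CUBIC))
Q=Ti(S,cloud("side",d))*1000
h=cv2.cvtColor(im,cv2.COLOR_BGR2HSV)
q=Q[(d>0)&(h[...,1]<60)&(h[...,2]>140)&(Q[...,0]>-5)&(Q[...,0]<125)&(Q[...,1]<-1)&(Q[...,1]>-60)&(Q[...,2]>60)&(Q[...,2]<74)]
for a in np.arange(-52,0,4):
        w=q[(q[:,1]>=a)&(q[:,1]<a+4)]
        if len(w): print(a,len(w),w[:,0].min().round(1),w[:,0].max().round(1),w[:,2].mean().round(1))
E
```

```text
clock: 8.48
eef_pos: [0.5599, 0.1401, 0.0326]
eef_rot: [-0.181, 0.693, 0.689, -0.112]
ft_force: [11.3, -2.8, -1.0]
width: 0.0001
8.48 tcp stop [ 83.6 -19.5  32.6] F stop [11.6 -0.1 -1. ] w 0.1
-44 2 7.3 17.6 64.6
-40 43 2.4 69.2 66.7
-36 66 1.9 69.8 66.8
-32 74 2.2 89.2 66.2
-28 65 1.7 87.9 66.0
-24 71 1.1 84.4 66.7
-20 69 1.5 83.9 66.8
-16 77 1.7 83.0 66.8
-12 69 2.6 72.4 66.7
-8 77 3.0 73.7 66.9
-4 57 3.4 70.5 66.9
```

View pics/side11.png

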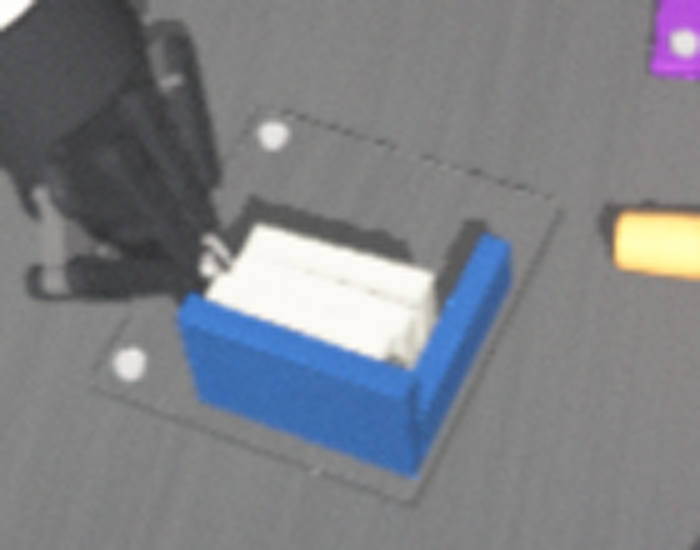

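```bash
python3 -m inch '[[0,3,-1,0,0,0,1],[0,20,-8,0,0,0,1],[0,40,-20,0,0,0,1],[0,60,-60,0,0,0,1],[0,60,-100,0,0,0,1],[0,60,-120,0,0,0,1]]'
python3 - <<'E'
from h import *
where();goal((60,-110,150),1,10)
E
```

```text
clock: 9.03
eef_pos: [0.6657, 0.1293, 0.1203]
eef_rot: [-0.181, 0.694, 0.688, -0.111]
ft_force: [0.9, -0.4, -0.0]
width: 0.0001
9.03 tcp stop [188.9  -5.3 120.3] F stop [ 1.  -0.2 -0. ] w 0.1
row [ -72.9 -149.8   26.3] [-14.8  26.   98.8]
```

```bash
python3 -m inch '[[-24,-50,8,-5,9,33,0.2],[-24,-50,8,-5,9,33,0.2],[-48,-100,17,-10,17,66,0.2],[-48,-100,17,-10,17,66,0.2],[-48,-100,17,-10,17,66,0.2],[-73,-150,26,-15,26,99,0.2],[-73,-150,26,-15,26,99,0.2],[-73,-150,26,-15,26,99,0.2],[-73,-150,26,-15,26,99,0.2],[-73,-150,26,-15,26,99,0.2]]'
python3 - <<'E'
from h import *
where();goal((42,-90,60),1,10)
E
```

```text
clock: 9.87
eef_pos: [0.515, 0.0574, 0.1506]
eef_rot: [-0.127, 0.98, 0.148, -0.031]
ft_force: [-0.4, 0.9, -0.1]
width: 0.0342
9.87 tcp stop [  59.3 -110.4  150.6] F stop [-0.6  0.8 -0.1] w 34.2
row [-2.2 -2.1 94.5] [-4.5  8.  29.9]
```

```bash
python3 -m inch '[[-2,-2,5,-4.5,8,30,0.2],[-2,-2,10,-4.5,8,30,0.2],[-2,-2,30,-4.5,8,30,0.2],[-2,-2,60,-4.5,8,30,0.2],[-2,-2,94,-4.5,8,30,0.2],[-2,-2,94,-4.5,8,30,0.2]]'
python3 - <<'E'
from h import *
where();goal((42,-75,19),1,10)
im,d=r.get_image("side")
c=im[130:270,140:290]
cv2.imwrite(f"pics/side12.png",cv2.resize(c,None,fx=4,fy=4,interpolation=cv2.INTER_CUBIC))
E
```

```text
clock: 10.37
eef_pos: [0.4985, 0.0836, 0.0565]
eef_rot: [-0.086, 0.989, -0.12, 0.006]
ft_force: [-1.6, 0.3, -0.3]
width: 0.0342
10.37 tcp stop [ 37.1 -88.8  56.5] F stop [-1.6 -0.1 -0.3] w 34.2
row [ 5.2 -7.2 39.2] [ 0.2  0.4 -0.3]
```

View pics/side12.png

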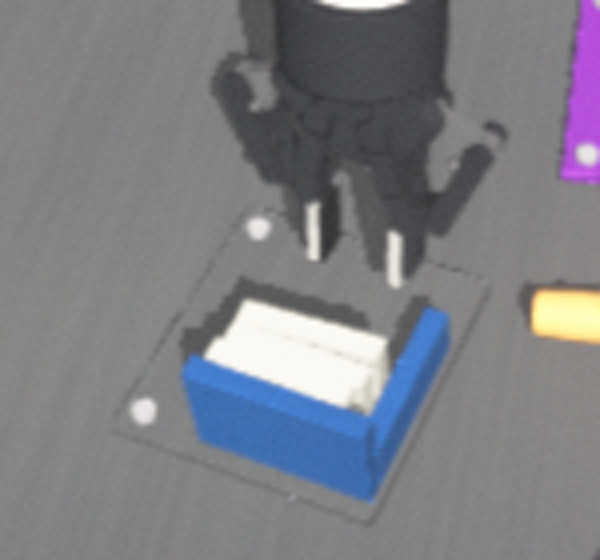

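```bash
python3 -m inch '[[5,6,36,0,0,0,0.2],[5,4,37,0,0,0,0.2],[5,-7,38,0,0,0,0.2],[5,-16,40,0,0,0,0.2],[5,-24,41,0,0,0,0.2],[5,-28,42,0,0,0,0.2],[5,-28,42,0,0,0,0.2]]'; python3 -c "
from h import *
where();goal((42,-46.3,19.5),1,10)"
```

```text
clock: 11.0
eef_pos: [0.5138, 0.1167, 0.0233]
eef_rot: [-0.087, 0.989, -0.117, 0.008]
ft_force: [0.1, -0.4, -0.2]
width: 0.0342
11.0 tcp stop [ 44.2 -53.   23.3] F stop [ 0.2 -0.4 -0.2] w 34.2
row [-2.1 -6.   4.9] [ 0.   0.3 -0. ]
```

```bash
python3 -m inch '[[0,-2,1,0,0,0,0.2],[0,-4,2,0,0,0,0.2],[0,-6,3,0,0,0,0.2],[0,-7,3,0,0,0,0.2],[0,-8,3,0,0,0,0.2],[0,-8,3,0,0,0,0.2]]'; python3 -c "
from h import *
where()"
```

```text
clock: 11.5
eef_pos: [0.5153, 0.1231, 0.0216]
eef_rot: [-0.086, 0.989, -0.118, 0.007]
ft_force: [-1.9, -6.1, 2.9]
width: 0.0342
11.5 tcp stop [ 44.2 -46.5  21.6] F stop [-0.4 -6.3  2.9] w 34.2
```

Tight again (6 N, at the same depth as before). Back off and check.

```bash
python3 -m inch '[[0,3,0,0,0,0,0.2],[0,10,-2,0,0,0,0.2],[0,40,-10,0,0,0,0.2],[0,75,-40,0,0,0,0.2],[0,110,-90,0,0,0,0.2],[0,150,-140,0,0,0,0.2],[0,190,-170,0,0,0,0.2],[0,200,-190,0,0,0,0.2]]'
python3 - <<'E'
from h import *
where()
for n in("side","top"):
    im,d=r.get_image(n)
    c=im[160:270,150:290] if n=="side" else im[90:200,165:305]
    cv2.imwrite(f"pics/{n}13.png",cv2.resize(c,None,fx=5,fy=5,interpolation=cv2.INTER_CUBIC))
    Q=Ti(S,cloud(n,d))*1000
    h=cv2.cvtColor(im,cv2.COLOR_BGR2HSV)
    q=Q[(d>0)&(h[...,1]<60)&(h[...,2]>120)&(Q[...,0]>-5)&(Q[...,0]<125)&(Q[...,1]<-1)&(Q[...,1]>-60)&(Q[...,2]>60)&(Q[...,2]<74)]
    for a in np.arange(-52,0,4):
        w=q[(q[:,1]>=a)&(q[:,1]<a+4)]
        if len(w): print(a,len(w),w[:,0].min().round(1),w[:,0].max().round(1),w[:,2].mean().round(1))
E
```

```text
clock: 12.17
eef_pos: [0.4668, -0.0776, 0.1542]
eef_rot: [-0.086, 0.989, -0.118, 0.007]
ft_force: [1.8, -0.5, -0.0]
width: 0.0343
12.17 tcp stop [  43.8 -252.9  154.2] F stop [ 1.8 -0.1 -0. ] w 34.3
-40 11 17.8 69.5 66.0
-36 62 1.9 69.7 66.7
-32 67 1.8 70.0 66.8
-28 70 1.9 70.2 66.8
-24 70 1.7 71.0 66.9
-20 72 1.5 69.8 66.7
-16 69 2.1 72.2 66.5
-12 72 3.2 72.9 66.5
-8 71 3.5 71.8 66.7
-4 57 3.6 73.5 66.9
-36 61 0.5 69.6 66.6
-32 68 0.1 69.1 67.5
-28 67 0.5 70.5 67.5
-24 70 0.2 69.4 67.3
-20 68 0.3 69.8 67.8
-16 65 0.4 69.4 67.7
-12 67 0.4 72.5 67.4
-8 72 3.7 72.8 67.7
-4 50 3.5 73.0 67.7
```

View pics/side13.png

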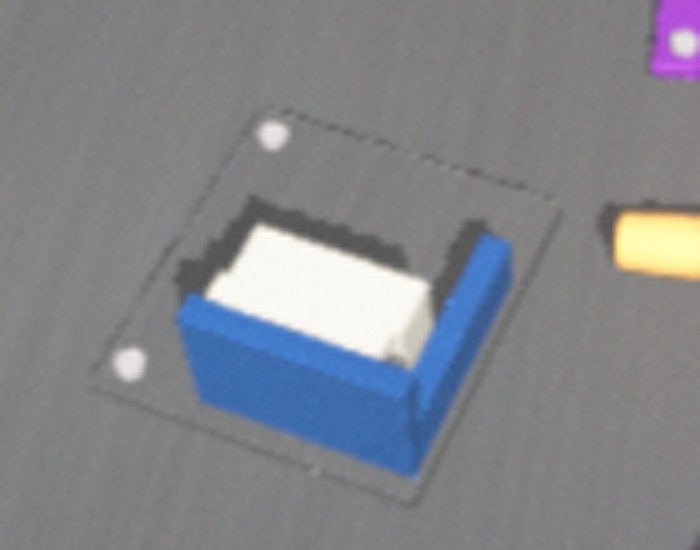

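View pics/top13.png

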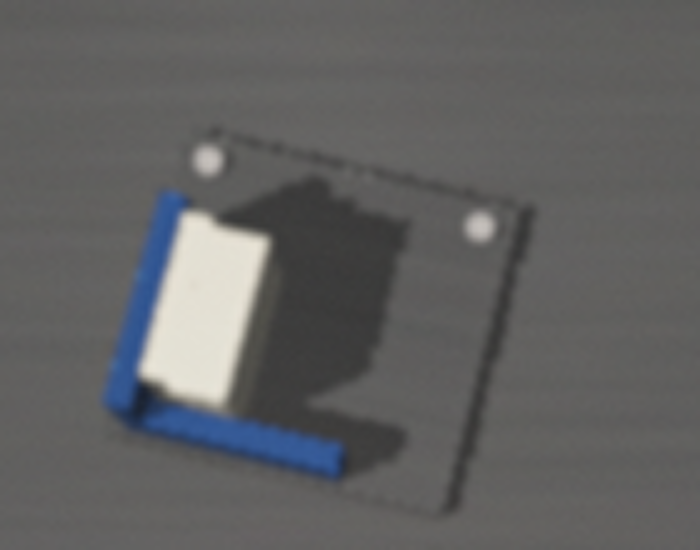

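```bash
python3 -m inch '[[0,0,0,0,0,0,0.2],[0,0,0,0,0,0,0.2]]'; python3 -c "
from plant import r
print(r.job_done())"
```

```text
clock: 12.43
eef_pos: [0.4685, -0.0824, 0.1568]
eef_rot: [-0.084, 0.989, -0.122, 0.012]
ft_force: [0.2, -0.5, -0.6]
width: 0.0339
the job is handed in; nothing more can be done
None
```

The three aluminium plates are standing upright in the blue stop, packed against the backstop, with their ends at the side fence. I handed the job in at about 12.5 s on the clock; no verdict is reported.

**What I did:**
1. I pushed the three feet in with the half-open gripper until the row was tight, at about 11 N.
2. I pushed the row sideways to the fence with the closed gripper.
3. I gave the innermost plate one extra nudge toward the fence, because it had lagged about 3 mm behind the others.
4. I pressed the row flat a second time, at about 6 N, because a small gap had opened next to the outermost plate.

**Last checks (both cameras):**
- **Upright:** the plate tops measured level at about 67 mm, where 68 is expected.
- **Against the backstop:** the row filled stop y from about 0 to -37 mm.
- **At the fence:** the middle and outermost plates read 0 to 2 mm from the fence. The innermost plate is about 2–3 mm short of it, against a limit of 12 mm.
- **Robot:** the gripper was well clear and touching nothing.

**Disagreements:** the two cameras differed by about 1.5 mm on the fence distance. My first fits of the stop's angle ranged from -10 to -15 degrees. I used -13.5, and contact during the pushes came within a couple of millimetres of where that predicted.

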